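Unclip the lid of the larger laundry tub

TASK

Open the larger of the two clear tubs so that it can be filled: pinch the two upright plates at the front of its lid so that the release tab, the plate whose hook clips over the front edge, is pressed in towards the fixed ear; then swing the lid up about its back edge until it stands upright, and let go so that it stays open. Leave the smaller tub alone.

Things in the scene. Friction and masses are not known exactly. Their poses are not given: they have to be found in the camera images.
- tub: Larger clear tub, fixed; 160 mm deep (x), 200 wide (y), 110 high. Origin: centre of underside, z up, x from the clip at the front to the lid's hinge at the back, yaw within 0.35 rad of the robot's x. White lid, top at z = 116 mm. Near its front stand two plates to be pinched along y from above, both at x = -72 to -48 mm, top z = 158: white ear (part of lid) y = 16 to 24, grey tab y = -24 to -16.
- tub_lid (a joint): Lid angle of the larger tub, rad: 0 shut, 1.57 upright, 1.75 stop; positive lifts the front edge. Axis: along the tub's y through (80, 0, 110) mm of tub. Stiff hinge (0.22 N m): the lid (0.13 kg) stays where left. Pinch plates about 28 mm above the lid (fingertips must clear it), keep pinching and carry them along the arc; fingers may keep pointing down, the plates turn between the pads.
- tub_tab (a joint): Travel of the larger tub's grey release tab, m: 0 out, 0.012 at its stop; grows as it slides towards the ear (tub's +y). Spring return, 2.5 N rising to 8 N. Its hook over the lid's front edge holds the lid shut until it is in by about 4 mm The ear does not give, so centre the pinch about 5 mm towards the ear (y = +5 mm); 25 N of grip is ample.
- small_tub: Smaller clear tub of the same make, fixed; 120 mm deep (x), 140 wide (y), 75 high, 123 high with its two plates, lid closed. Origin and axes as for the larger tub. Same lid, ear and tab, to be left alone.

How it is judged:
By the outcome, as a careful person would: the job done as asked, in the order asked, and still so for the second after the job is handed in, with the robot touching nothing.
It also fails if it takes over 38 s, if anything falls off the work surface, if the arm or the gripper's body presses on something with over 40 N, if the wrist force passes 120 N, or if a joint passes its speed limit or range.

ROBOT

A 7-joint arm with a two-finger parallel gripper is mounted at the origin on the work surface. World frame = base frame: x ahead of the robot, y to its left, z up, the work surface at z = 0. Lengths are in m, angles in degrees, forces in N, time in s.
With the tool pointing down it reaches from about 0.4 to 0.9 m from the base axis. Payload 5.6 kg.
Tool frame: the origin (TCP) lies midway between the tips of the shut fingers; the grasp point (between the pads) lies 19 mm behind it (robot.grip_point_offset is the distance from the TCP to the grasp point, in m); z points along the fingers, y is the line along which they close (so a half turn about z gives the same grasp; the last joint's range is limited). The gripper opens to 92 mm and grips with 3 to 60 N. Pads are 20 mm wide; open, the fingers measure 128 mm over their backs; the gripper's body (75 mm by 189 mm) begins 69 mm behind the grasp point.
Start: joints at [-78.839, 26.786, -0.665, 91.828, 0.344, 61.387, -3.226], TCP at [0.153, 0.632, 0.215] pointing down, gripper open.
Joint ranges: [-144.91, 144.91], [-17.63, 115.5], [-89.93, 88.59], [15.96, 139.68], [-74.01, 254.01], [8.47, 105.57], [-167.45, 167.45]. Speed limits (degrees/s): [147.25, 147.25, 180, 180, 180, 180, 180].

INTERFACE

Orientations are given as a 3x3 rotation matrix whose columns are the frame's x, y, z axes.
In Python, from station import robot, set_gripper, kinematics, get_state, capture, get_calibration, ticket gives the robot as it stands. The module is installed in compiled form; this text tells all that it offers. Calls block until the motion is done:
- robot.move_to(position, orientation): joint-space move of the TCP to a pose.
- robot.line_to(position, feed=0.15, frame=None, guard=None): straight line of the TCP; frame=None keeps the orientation; feed is the mean speed in m/s. With guard (N) it stops when the force on the tool has changed by that much, and returns True; else False.
- robot.set_joints(angles): joint-space move.
- set_gripper(opening): finger opening in m; the grip force is fixed at half the most; returns when the fingers have stopped.
- robot.wait(seconds).
- kinematics.inverse_kinematics(position, orientation): joint angles nearest the present ones, or None.
- get_state(): the state.
- capture(name): name is "side" or "top"; returns the picture (420x560x3 uint8, blue, green, red); there is no depth.
- get_calibration(name): a dict with "camera_matrix" (3x3 intrinsics, pixels), "k1" (the pictures are not rectified: a ray, as slopes to the right and down, at radius r is drawn at 1 + k1 r^2 times it, then the intrinsics apply), "rvec" (rotation vector, rad) and "tvec" (3), from world to camera coordinates, as OpenCV has them. Camera axes: x right, y down, z forward; pixel columns grow to the right and rows downward; lengths in m; the calibration is good to about 2 mm. A picture is of the moment at which its call begins. get_calibration takes no time and is no camera call.
A pose or a line that the arm cannot do raises robot.PlanningError and nothing moves.
- ticket.hand_in(): hands the job in; it is judged then, once.
The state is a dict: "clock": time; "q": joint angles; "joint_velocities": joint speeds; "tau": joint torques, N m; "eef_pos": TCP position; "tool_rot": TCP orientation; "wrist_force": force on the tool from outside, world axes, zero at the start; "wrist_torque": the same for the moment, N m; "opening": finger opening in m; "finger_force": force on a finger pad.
Only numpy, scipy, OpenCV 4.12 (cv2) and the standard library are available. Lean on these libraries where they do the work, as an engineer would, in place of code of your own. Each camera call takes 0.05 s, during which the arm holds its last target. There are 200 camera calls.

## Working session

There is one attempt and no reset: what is moved stays moved. The work goes in short steps, each a Python script; the robot and the scene stay as the last script left them, time stands still between calls to the robot, and variables do not carry over. Pictures are saved under pics/ and viewed, at most 10 in all, crops included, and the job is handed in when it is done.

```bash
mkdir -p pics; python3 - <<'E'
from station import *
import cv2
for n in("top","side"):
    cv2.imwrite(f"pics/{n}0.png",capture(n)); print(n,get_calibration(n))
s=get_state();print(s["clock"],s["tool_rot"])
E
```

```text
top {'camera_matrix': array([[544.52917368,   0.        , 274.56414552],
       [  0.        , 544.52917368, 209.98744853],
       [  0.        ,   0.        ,   1.        ]]), 'k1': -0.12771331711623934, 'rvec': array([ 2.23157741, -2.17858153,  0.03777983]), 'tvec': array([-0.00850425,  0.59396672,  1.10310086])}
side {'camera_matrix': array([[394.8141837 ,   0.        , 272.76002083],
       [  0.        , 394.8141837 , 207.75521766],
       [  0.        ,   0.        ,   1.        ]]), 'k1': -0.06141746058070414, 'rvec': array([ 2.36361991, -0.41501296,  0.18038769]), 'tvec': array([-0.56535615,  0.22673742,  0.61601029])}
0.1 [[-9.71840132e-01  2.35641013e-01 -2.67513479e-04]
 [ 2.35641146e-01  9.71838984e-01 -1.49639459e-03]
 [-9.26319079e-05 -1.51729349e-03 -9.99998845e-01]]
```

View pics/top0.png

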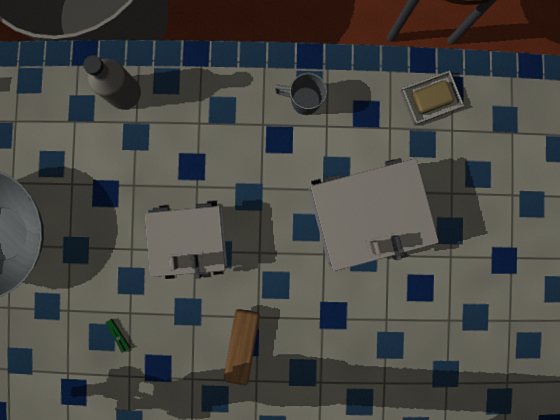

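View pics/side0.png

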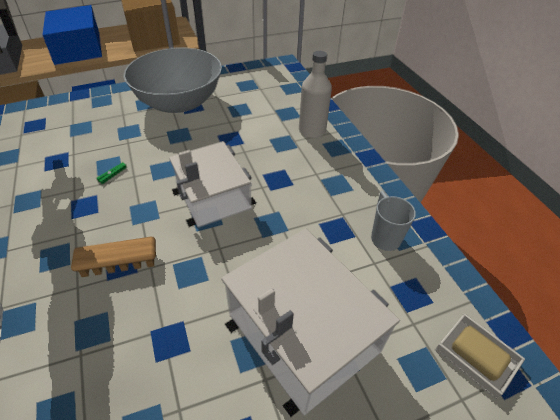

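The top view shows the larger tub's lid at about (312,181)–(438,242), with the white ear near (383,246) and the grey tab near (398,245). I'll enlarge both views.

```bash
python3 - <<'E'
import cv2
a=cv2.imread("pics/top0.png")[150:280,300:450]
cv2.imwrite("pics/topc.png",cv2.convertScaleAbs(cv2.resize(a,None,fx=4.5,fy=4.5,interpolation=2),alpha=1.5))
a=cv2.imread("pics/side0.png")[225:415,215:405]
cv2.imwrite("pics/sidec.png",cv2.resize(a,None,fx=3,fy=3,interpolation=2))
E
```

```text
(no output)
```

View pics/topc.png

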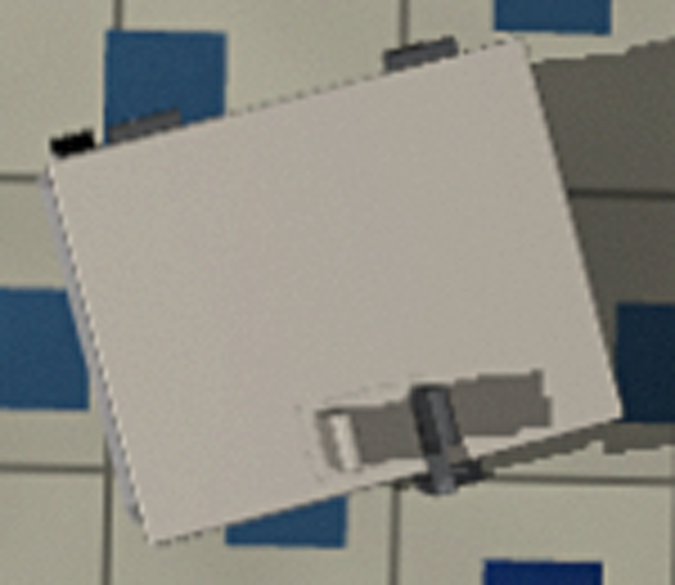

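View pics/sidec.png

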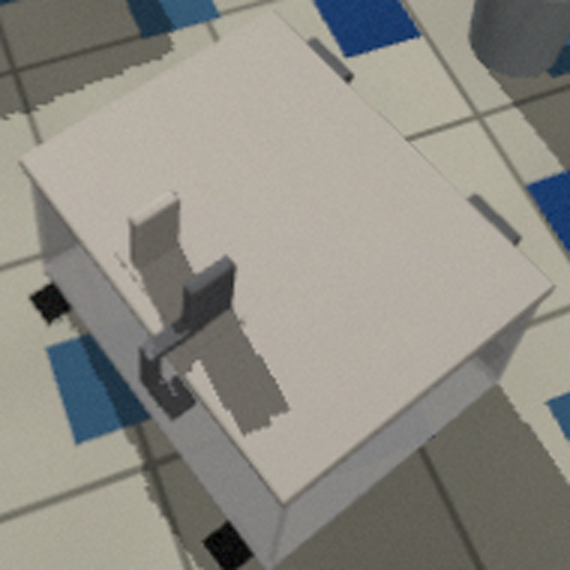

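The enlarged crops show the lid corners clearly, with the tab right of the ear in the top view. I'll fit the pose from the corners in both views and check it by reprojecting the plates.

```bash
cat >h.py <<'E'
import numpy as np, cv2
from station import get_calibration
def proj(P,n):
    c=get_calibration(n)
    return cv2.projectPoints(np.float64(P),c["rvec"],c["tvec"],c["camera_matrix"],np.array([c["k1"],0,0,0.]))[0][:,0]
def world(P,x,y,t):
    P=np.float64(P);c,s=np.cos(t),np.sin(t)
    return np.c_[x+c*P[:,0]-s*P[:,1],y+s*P[:,0]+c*P[:,1],P[:,2]]
E
python3 - <<'E'
from h import *
from scipy.optimize import least_squares
# FL FR BR BL
T=np.array([[153,543],[621,415],[522,37],[47,158]])/4.5+[300,150]-.4
S=np.array([[23,163],[285,503],[553,288],[275,10]])/3+[215,225]-.3
def pts(f,b,w): return [[-f,w,.116],[-f,-w,.116],[b,-w,.116],[b,w,.116]]
def res(p,w=("top","side")):
    W=world(pts(*p[3:]),*p[:3]);return np.r_[(proj(W,"top")-T).ravel(),(proj(W,"side")-S).ravel()]
r=least_squares(res,[.6,-.1,.2,.08,.08,.1]);print(r.x,r.fun.round(1))
r2=least_squares(lambda p:res(np.r_[p,.08,.08,.1]),[.6,-.1,.2]);print(r2.x,r2.fun.round(1))
for r in (r,r2):
    for nm,P in dict(ear=[[-.072,.024,.158],[-.072,.016,.158],[-.048,.024,.158],[-.048,.016,.158]],tab=[[-.072,-.024,.158],[-.072,-.016,.158],[-.048,-.024,.158],[-.048,-.016,.158]]).items():
        W=world(P,*r.x[:3]); print(nm,((proj(W,"top")-[300,150]+.4)*4.5).round().tolist(),((proj(W,"side")-[215,225]+.3)*3).round().tolist())
E
```

```text
[ 25.52205691   7.03142179   0.28156845  26.03756728 -25.87543732
   0.10120816] [ 0.2 -0.   0.3  0.2 -0.2  0.5  1.3  0.8 -0.5 -1.4  0.   0.   1.  -0.9
  0.2  0.4]
[ 0.58758694 -0.1812571   0.28171863] [ 0.8 -0.7 -0.3 -0.1 -0.5  1.3  2.2  1.3  0.5 -1.   0.1 -1.  -0.1 -0.9
  0.1  1.3]
ear [[227084.0, 883824.0], [226781.0, 883779.0], [227441.0, 885191.0], [227137.0, 885145.0]] [[1782.0, -895.0], [1782.0, -894.0], [1782.0, -895.0], [1782.0, -894.0]]
tab [[225265.0, 883555.0], [225568.0, 883600.0], [225621.0, 884922.0], [225924.0, 884966.0]] [[1784.0, -893.0], [1784.0, -893.0], [1784.0, -893.0], [1784.0, -893.0]]
ear [[349.0, 479.0], [368.0, 473.0], [333.0, 420.0], [353.0, 415.0]] [[124.0, 219.0], [135.0, 232.0], [169.0, 191.0], [180.0, 203.0]]
tab [[465.0, 447.0], [445.0, 452.0], [449.0, 389.0], [430.0, 394.0]] [[191.0, 302.0], [179.0, 287.0], [236.0, 271.0], [225.0, 257.0]]
```

The fit with the given dimensions agrees to about 1–2 px: tub at roughly (0.588, -0.181), yaw 0.282. The plates in the top view suggest another +1 mm in x and y. Next I'll go above the plates and check the arc is reachable.

```bash
cat >>h.py <<'E'
X,Y,YAW=.5885,-.180,.2817
c,s=np.cos(YAW),np.sin(YAW)
R=np.array([[-c,-s,0],[-s,c,0],[0,0,-1.]]) # tool y = tub y, z down
def grasp(th,oy=.0045,r=(-.140,.034)):
    # TCP for pinch at lid angle th; r relative to hinge (80,110)
    x=.080+r[0]*np.cos(th)+r[1]*np.sin(th); z=.110-r[0]*np.sin(th)+r[1]*np.cos(th)
    return world([[x,oy,z-.019]],X,Y,YAW)[0]
E
python3 - <<'E'
from h import *
from station import *
print(robot.grip_point_offset)
for sg in (1,-1):
    Q=R@np.diag([sg,sg,1])
    for th in (0,.8,1.6): 
        q=kinematics.inverse_kinematics(grasp(th),Q); print(sg,th,None if q is None else np.round(q,1))
p=np.array(get_state()["eef_pos"]);p[2]=.40
robot.line_to(p)
g=grasp(0);g[2]=.30
best=min((R,R@np.diag([-1,-1,1])),key=lambda Q:abs(kinematics.inverse_kinematics(g,Q)[6]) if kinematics.inverse_kinematics(g,Q) is not None else 999)
print(best)
robot.move_to(g,best); st=get_state();print(st["clock"],st["eef_pos"],np.round(st["q"],1),st["opening"],st["wrist_force"])
E
```

```text
0.0187
1 0 [-15.3  29.3  41.5 110.5 -25.2  49.6 145.5]
1 0.8 [-19.   28.2  44.2  98.7 -21.9  62.1 138.4]
1 1.6 [-14.3  35.8  36.5  82.5 -21.9  68.9 131.1]
-1 0 [-24.9  35.   56.2 111.  -36.2  53.7 -24.6]
-1 0.8 [-27.4  33.3  58.1  99.1 -30.9  65.2 -33.8]
-1 1.6 [-25.2  42.8  57.6  83.2 -36.7  74.  -38.3]
[[ 0.96058425  0.27798904  0.        ]
 [ 0.27798904 -0.96058425  0.        ]
 [ 0.          0.         -1.        ]]
4.6667 [ 0.53004369 -0.19147026  0.29989876] [-32.6  21.7  64.  101.3 -20.7  70.  -36.8] 0.09217130134631109 [ 0.18611047 -0.33892121 -0.44050615]
```

```bash
python3 - <<'E'
from h import *
from station import *
g=grasp(0); m=g.copy(); m[2]=.19
robot.line_to(m,.15); print(robot.line_to(g,.06,guard=8))
st=get_state();print(st["clock"],st["eef_pos"]-g,st["wrist_force"])
set_gripper(.030); st=get_state()
print(st["clock"],st["opening"],st["finger_force"],R.T@st["wrist_force"])
a=capture("side")[225:415,215:405];cv2.imwrite("pics/pinch.png",cv2.resize(a,None,fx=3,fy=3,interpolation=2))
E
```

```text
False
6.7833 [ 0.00030732 -0.00016698  0.00039943] [ 1.44502662  0.32004032 -0.1503272 ]
7.6917 0.03432398974615261 30.039686858654022 [ 1.24264306  4.89822468 -4.65702585]
```

View pics/pinch.png

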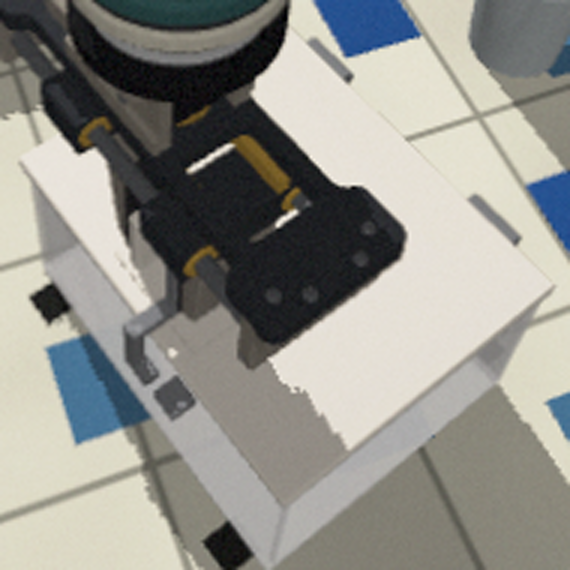

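The tab is fully pressed: the opening is 34 mm, and the hook has slid left of its catch at about (140,350). Now I'll swing the lid.

```bash
python3 - <<'E'
from h import *
from station import *
for th in np.linspace(0,1.6,13)[1:]:
    hit=robot.line_to(grasp(th),.06,guard=30)
    st=get_state();print(round(th,2),round(st["clock"],2),round(st["opening"],4),np.round(R.T@st["wrist_force"],1))
    if hit: print("guard");break
cv2.imwrite("pics/up.png",capture("side"))
E
```

```text
0.13 8.21 0.0342 [2.3 5.8 0.3]
0.27 8.68 0.0342 [3.5 7.1 0.3]
0.4 9.14 0.0343 [ 4.4  8.1 -1.7]
0.53 9.61 0.0345 [ 4.4  7.6 -1.3]
0.67 10.07 0.0339 [ 2.8  7.9 -2. ]
0.8 10.54 0.0342 [ 3.7  7.5 -2.3]
0.93 11.01 0.0345 [ 1.9  7.7 -2.1]
1.07 11.47 0.0342 [ 2.4  7.1 -1.1]
1.2 11.94 0.0339 [ 1.4  6.5 -0.9]
1.33 12.41 0.0344 [-0.2  6.5 -1. ]
1.47 12.88 0.0343 [0.6 6.3 0.2]
1.6 13.34 0.0339 [ 1.   5.8 -0.8]
```

View pics/up.png

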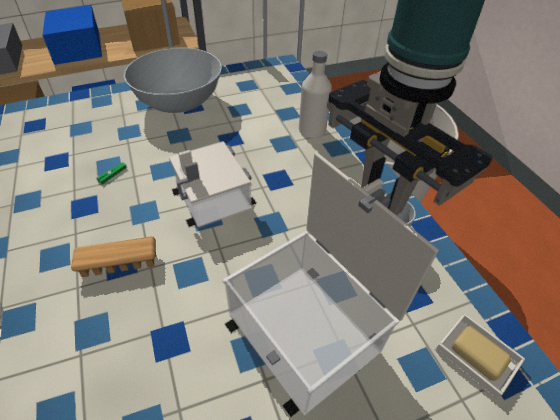

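The lid is standing upright, with its top edge running from (315,160) to (430,250). Next I'll release it and withdraw straight up.

```bash
python3 - <<'E'
from h import *
from station import *
set_gripper(.070)
p=np.array(get_state()["eef_pos"]);p[2]+=.13
robot.line_to(p,.1); robot.wait(.5)
st=get_state();print(st["clock"],st["opening"],st["wrist_force"])
# reproject lid inner top edge (r=-.160..0, underside z=0) at 1.57
for th in (1.5,1.6,1.7):
    P=[[.08-.16*np.cos(th)+.006*np.sin(th),y,.11+.16*np.sin(th)+.006*np.cos(th)] for y in(.1,-.1)]
    print(th,proj(world(P,X,Y,YAW),"side").round(1).tolist())
cv2.imwrite("pics/end.png",capture("side"))
E
```

```text
16.025 0.06988733841427314 [0.37798143 0.42120139 0.33518997]
1.5 [[312.2, 157.1], [431.1, 254.4]]
1.6 [[321.1, 152.9], [440.1, 247.6]]
1.7 [[329.6, 149.8], [448.3, 241.9]]
```

View pics/end.png

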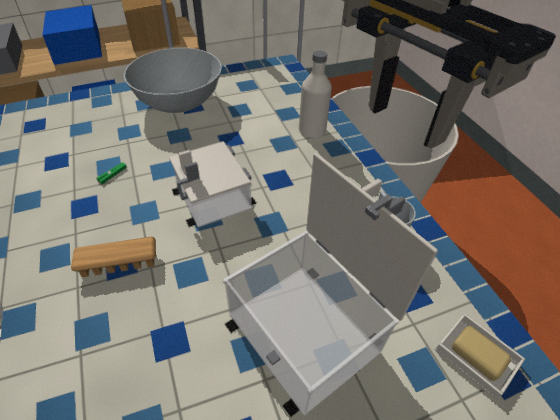

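```bash
python3 - <<'E'
from h import *
for th in (1.4,1.5,1.6,1.7):
  for o in (0,.006):
    P=[[.08-.16*np.cos(th)+o*np.sin(th),y,.11+.16*np.sin(th)+o*np.cos(th)] for y in(.1,-.1)]
    print(th,o,((proj(world(P,X,Y,YAW),"side")-[290,140])*4).round().tolist())
cv2.imwrite("pics/endc.png",cv2.resize(cv2.imread("pics/end.png")[140:280,290:450],None,fx=4,fy=4,interpolation=2))
E
```

```text
1.4 0 [[38.0, 98.0], [510.0, 502.0]]
1.4 0.006 [[52.0, 89.0], [525.0, 489.0]]
1.5 0 [[75.0, 76.0], [550.0, 469.0]]
1.5 0.006 [[89.0, 69.0], [564.0, 457.0]]
1.6 0 [[111.0, 58.0], [587.0, 440.0]]
1.6 0.006 [[125.0, 52.0], [601.0, 430.0]]
1.7 0 [[146.0, 44.0], [621.0, 416.0]]
1.7 0.006 [[158.0, 39.0], [633.0, 408.0]]
```

View pics/endc.png

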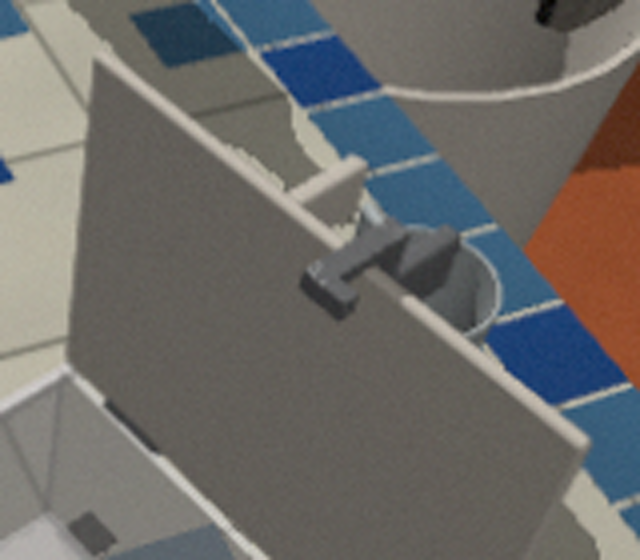

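The lid's inner corners at crop (95,62) and (580,450) put the angle at about 1.57 rad. The tab has sprung back and nothing is touching the tub.

```bash
python3 -c "
from station import ticket
print(ticket.hand_in())"
```

```text
the job is handed in; nothing more can be done
None
```

The larger tub's lid stands open at about 1.57 rad with the gripper clear of it, the smaller tub was left alone, and I handed the job in at about 16 s on the robot's clock.

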